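# Line the larder things up by height beside the sugar canister

### The job

Line up the drinks can, the tumbler, the spice jar and the jam jar on the row of four cork coasters in order of height: the tallest on the coaster next to the lidded sugar canister, then each shorter one on the next coaster along, so that the shortest ends up next to the low food tin. Stand each upright in the middle of its own coaster and let go of it; leave the canister and the tin where they are.

Things in the scene. Friction and masses are not known exactly. Their poses are not given: they have to be found in the camera images.
- can: Slim brown and gold drinks can, 53 mm across, 134 mm tall (the tallest of the four), 0.19 to 0.38 kg. Origin: centre of its underside, z up. It stands upright at the start and is round, so its yaw does not matter.
- tumbler: Open steel tumbler with a black sleeve round the lower half, 112 mm tall (second tallest), tapering from 64 mm across at the rim to 52 mm at the foot, 0.15 to 0.30 kg. Origin: centre of its underside, z up. It stands upright at the start and is round, so its yaw does not matter.
- spice: Spice jar with a white lid (dark blue patch on top) and a dark blue label, 47 mm across, round at the 20 mm high lid, 98 mm tall (third tallest), 0.08 to 0.15 kg. Origin: centre of its underside, z up. It stands upright at the start and is round, so its yaw does not matter.
- jam: Squat glass jam jar with a green lid, 68 mm across, 84 mm tall (the shortest of the four), 0.18 to 0.35 kg. Origin: centre of its underside, z up. It stands upright at the start and is round, so its yaw does not matter.
- coaster_a: One of four equal cork coasters, round, 80 mm across and 4 mm thick, fixed on a 12 mm thick pale oak board (370 x 95 mm), centres 90 mm apart in one straight row in the order a, b, c, d. Origin: centre of its underside, 12 mm above the worktop, so its upper face is 16 mm above the worktop. Its y axis runs along the row towards coaster a. Coaster a is the end one on the robot's left (+y).
- coaster_b: One of four equal cork coasters, round, 80 mm across and 4 mm thick, fixed on a 12 mm thick pale oak board (370 x 95 mm), centres 90 mm apart in one straight row in the order a, b, c, d. Origin: centre of its underside, 12 mm above the worktop, so its upper face is 16 mm above the worktop. Its y axis runs along the row towards coaster a. Coaster b is second from the robot's left.
- coaster_c: One of four equal cork coasters, round, 80 mm across and 4 mm thick, fixed on a 12 mm thick pale oak board (370 x 95 mm), centres 90 mm apart in one straight row in the order a, b, c, d. Origin: centre of its underside, 12 mm above the worktop, so its upper face is 16 mm above the worktop. Its y axis runs along the row towards coaster a. Coaster c is third from the robot's left.
- coaster_d: One of four equal cork coasters, round, 80 mm across and 4 mm thick, fixed on a 12 mm thick pale oak board (370 x 95 mm), centres 90 mm apart in one straight row in the order a, b, c, d. Origin: centre of its underside, 12 mm above the worktop, so its upper face is 16 mm above the worktop. Its y axis runs along the row towards coaster a. Coaster d is the end one on the robot's right (-y).
- sugar: Sugar canister, teal green with a wooden lid and knob, 97 mm across, 140 mm tall, loose. It stands on the worktop about 115 mm beyond one end coaster, in line with the row: beyond a or beyond d, which changes from start to start; it marks the end where the tallest goes. Origin: centre of its underside. Not to be moved.
- pea_tin: Low round food tin, 75 mm across, 58 mm tall, loose. It stands on the worktop about 115 mm beyond the other end coaster, in line with the row. Origin: centre of its underside. Not to be moved.
Mind the look-alikes: they are no part of the job. What is shaped like the can but purple is not meant.

How it is judged:
At the end, for the whole second after the job is handed in: Counting from the coaster next to the sugar canister: can, tumbler, spice jar, jam jar, each standing on its coaster with its centre within 15 mm of the coaster's centre, within 0.1 rad of upright, released and at rest (((horizontal distance between sugar and coaster_a below 0.2 m and horizontal distance between can and coaster_a below 0.015 m and z of can in the frame of coaster_a between -0.002 and 0.01 m and horizontal distance between tumbler and coaster_b below 0.015 m and z of tumbler in the frame of coaster_b between -0.002 and 0.01 m and horizontal distance between spice and coaster_c below 0.015 m and z of spice in the frame of coaster_c between -0.002 and 0.01 m and horizontal distance between jam and coaster_d below 0.015 m and z of jam in the frame of coaster_d between -0.002 and 0.01 m) or (horizontal distance between sugar and coaster_d below 0.2 m and horizontal distance between can and coaster_d below 0.015 m and z of can in the frame of coaster_d between -0.002 and 0.01 m and horizontal distance between tumbler and coaster_c below 0.015 m and z of tumbler in the frame of coaster_c between -0.002 and 0.01 m and horizontal distance between spice and coaster_b below 0.015 m and z of spice in the frame of coaster_b between -0.002 and 0.01 m and horizontal distance between jam and coaster_a below 0.015 m and z of jam in the frame of coaster_a between -0.002 and 0.01 m)) and angle between each of can, tumbler, spice, jam's own z axis and vertical below 0.1 rad and linear speed of each of can, tumbler, spice, jam below 0.02 m/s); the robot touches nothing.
It fails at once if the sugar canister is moved more than 20 mm or tipped (distance of sugar from where it was at the start of the episode above 0.02 m or angle between sugar's own z axis and vertical above 0.2 rad).
It fails at once if the low food tin is moved more than 20 mm or tipped (distance of pea_tin from where it was at the start of the episode above 0.02 m or angle between pea_tin's own z axis and vertical above 0.2 rad).
It also fails if it takes over 109 s, if anything falls off the work surface, if the arm or the gripper's body presses on something with over 40 N, if the wrist force passes 120 N, or if a joint passes its speed limit or range.

### The arm

A 7-joint arm with a two-finger parallel gripper is mounted at the origin on a cart in front of the work surface, level with it; the furniture and walls round the work are solid. World frame = base frame: x ahead of the robot, y to its left, z up, the work surface at z = 0. Lengths are in m, angles in rad, forces in N, time in s.
With the tool pointing down it reaches from about 0.425 to 0.825 m from the base axis. Payload 3.6 kg.
Tool frame: the origin (TCP) lies midway between the tips of the shut fingers; the grasp point (between the pads) lies 19 mm behind it; z points along the fingers, y is the line along which they close (so a half turn about z gives the same grasp; the last joint's range is limited). The gripper opens to 93 mm and grips with 3 to 60 N. Pads are 15 mm wide; open, the fingers measure 128 mm over their backs; the gripper's body (75 mm by 188 mm) begins 65 mm behind the grasp point.
Start: joints at [1.262, 0.615, -0.013, 1.423, 0.008, 1.103, -0.04], TCP at [0.181, -0.624, 0.219] pointing down, gripper open.
Joint ranges: [-3.12, 3.12], [-0.3, 2.06], [-1.34, 1.32], [0.26, 2.42], [-1.36, 4.5], [0.01, 1.98], [-2.84, 2.84]. Speed limits (rad/s): [2.79, 2.79, 3.14, 3.14, 3.14, 3.14, 3.14].

### API

Orientations are given as a unit quaternion [w, x, y, z].
In Python, from rig import * gives the robot as it stands. The module is installed in compiled form; this text tells all that it offers.
- The arm moves only by the tool play_rows, never from a script. Its argument "increments" is one flat list of numbers, 4 for each row, row after row: the shift along the tool's x, y, z in m, then the turn about the tool's z in degrees. In form: [dx, dy, dz, yaw, dx, dy, dz, yaw, ...]. A call has 1 to 10 rows; each row is the pose to reach, as a shift and turn from the pose commanded when the call began, along the tool's axes at that moment; what a row does not reach only later rows make up. A row lasts 1/12 s, in which the tool goes at most 41.7 mm and 7.16 degrees, less where a joint would pass 70% of its speed; a pose out of reach is approached as far as the arm can. A call with a gripper value outside its range is refused whole. "gripper" is the closure, from 0 (fully open) to 1 (shut), set as the call begins (left out, the last holds). The fingers move at their own pace and stop on an object; "squeeze" is the grip in N (left out, the last holds). Time passes only in rows, so rows that repeat a pose let the fingers close. It gives the time, the measured TCP pose, the force, the opening and the grip force at its end, in the units of the state.
- read_state(): the state, without advancing time (a new reading comes with each control period).
- camera(name): name is "scene" or "top"; returns the picture (400x640x3 uint8, blue, green, red); there is no depth.
- get_calibration(name): a dict with "K" (3x3 intrinsics, pixels), "k1" (the pictures are not rectified: a ray, as slopes to the right and down, at radius r is drawn at 1 + k1 r^2 times it, then the intrinsics apply), "rvec" (rotation vector, rad) and "tvec" (3), from world to camera coordinates, as OpenCV has them. Camera axes: x right, y down, z forward; pixel columns grow to the right and rows downward; lengths in m; the calibration is good to about 2 mm. A picture is of the moment at which its call begins. get_calibration takes no time and is no camera call.
- sign_off(): hands the job in; it is judged then, once.
Trained networks look in the newest picture that a camera, given by its name, has taken for a name from the list of things; names that differ only in an ending like _2 or _b are one class to them, and where a whole thing is asked for, a point or a joint stands for the part that bears it (a point fixed in the world has none). Each returns a list of dicts, best first, with "conf" (0 to 1); they miss things now and then, are a little off and sometimes report something else, mostly with a low value. They report only what shows in the picture. A call takes as long as a camera call. They do not tell look-alikes from the thing itself.
- spot_in(camera, target): "box" ([centre column, centre row, width, height] in pixels, round what is visible of it).
- tip_of(camera, target): "point" ([column, row] in pixels: a listed point, or the origin of a listed thing).
The state is a dict: "clock": time; "q": joint angles; "joint_velocities": joint speeds; "joint_efforts": joint torques, N m; "ee_pos": TCP position; "ee_rot": TCP orientation; "contact_force": force on the tool from outside, world axes, zero at the start; "ft_torque": the same for the moment, N m; "opening": opening from 0.0 (shut) to 1.0 (fully open); "grip_force": force on a finger pad.
Only numpy, scipy, OpenCV 4.12 (cv2) and the standard library are available. Lean on these libraries where they do the work, as an engineer would, in place of code of your own. Each camera call takes 0.05 s, during which the arm holds its last target. There are 200 camera calls.

## Working session

There is one attempt and no reset: what is moved stays moved. The work goes in short steps, Python scripts to look and compute and a tool call to move; the robot and the scene stay as the last step left them, time stands still between calls to the robot, and variables do not carry over. Pictures are saved under pics/ and viewed, at most 14 in all, crops included, and the job is handed in when it is done.

Besides the shell and the picture viewer there is one more tool, called as name(argument=value, ...), one argument or row to a line, values as JSON. play_rows: Moves the arm, as the interface text tells. Its arguments: {"type":"object","properties":{"increments":{"type":"array"},"gripper":{"type":"number"},"squeeze":{"type":"number"}},"required":["increments"]}

```bash
mkdir -p pics; cat > h.py <<'E'
from rig import *
import numpy as np, cv2
def shot(n,f):
    im=camera(n); cv2.imwrite('pics/'+f,im); return im
def ray(n,uv):
    c=get_calibration(n);K=np.array(c['K']);R=cv2.Rodrigues(np.array(c['rvec'],float))[0];t=np.array(c['tvec'],float).ravel()
    d=np.array([(uv[0]-K[0,2])/K[0,0],(uv[1]-K[1,2])/K[1,1]]);p=d.copy()
    for _ in range(20): p=d/(1+c['k1']*(p@p))
    return -R.T@t, R.T@np.array([p[0],p[1],1])
def atz(n,uv,z):
    o,d=ray(n,uv); return o+d*(z-o[2])/d[2]
def pix(n,X):
    c=get_calibration(n);K=np.array(c['K']);R=cv2.Rodrigues(np.array(c['rvec'],float))[0];t=np.array(c['tvec'],float).ravel()
    p=R@np.array(X)+t;p=p[:2]/p[2];p=p*(1+c['k1']*(p@p));return K[:2,:2]@p+K[:2,2]
E
python3 - <<'E'
from h import *
print({k:v for k,v in read_state().items() if k in('clock','ee_pos','ee_rot','opening')})
for n in('scene','top'):
    shot(n,n+'0.png'); print(n,ray(n,(320,200)))
    for t in 'can tumbler spice jam coaster_a sugar pea_tin'.split():
        for r in tip_of(n,t)[:6]:
            if r['conf']>.2: print(t,np.round(r['point'],1),round(r['conf'],2),atz(n,r['point'],0.012 if 'coas' in t else 0).round(3))
E
```

```text
{'clock': 0.0, 'ee_pos': array([ 0.18053369, -0.62360471,  0.21746991]), 'ee_rot': array([-1.27524037e-03,  9.90086168e-01,  1.40455382e-01, -1.98486244e-04]), 'opening': 1.003542392443976}
scene (array([-0.58641794,  1.02652824,  0.79588694]), array([ 0.64002766, -0.63467833, -0.43307092]))
can [367.4 168.9] 0.67 [ 0.67  -0.504  0.   ]
can [400.4 190.5] 0.6 [ 0.436 -0.428  0.   ]
can [341.1 208. ] 0.48 [ 0.49  -0.149  0.   ]
tumbler [381.3 204.5] 0.93 [ 0.409 -0.277  0.   ]
spice [371.  181.2] 0.87 [ 0.574 -0.413 -0.   ]
spice [307.5 233.7] 0.74 [0.437 0.067 0.   ]
jam [351.7 196.5] 0.69 [ 0.53  -0.248  0.   ]
jam [318.8 221.2] 0.59 [ 0.474 -0.02   0.   ]
coaster_a [290.7 245.4] 0.76 [0.404 0.169 0.012]
coaster_a [275.6 258.8] 0.66 [0.377 0.251 0.012]
coaster_a [303.5 230.9] 0.65 [0.444 0.078 0.012]
coaster_a [319.2 221.4] 0.59 [ 0.456 -0.004  0.012]
sugar [248.7 277.9] 0.74 [0.367 0.358 0.   ]
sugar [381.1 203.7] 0.36 [ 0.414 -0.281  0.   ]
pea_tin [334.7 208.8] 0.55 [ 0.502 -0.127  0.   ]
top (array([ 0.30473274, -0.06811908,  1.46600761]), array([ 0.16979903,  0.00757598, -0.98548296]))
can [437.6 170.9] 0.78 [ 0.675 -0.504  0.   ]
can [417.6 233.4] 0.58 [ 0.436 -0.421  0.   ]
tumbler [380.9 234.8] 0.64 [ 0.429 -0.285  0.   ]
spice [407.8 197.2] 0.76 [ 0.572 -0.388  0.   ]
spice [283.6 231.2] 0.65 [0.438 0.077 0.   ]
jam [376.6 202.8] 0.76 [ 0.549 -0.27   0.   ]
coaster_a [283.  231.3] 0.94 [0.437 0.078 0.012]
coaster_a [308.3 226.9] 0.71 [ 0.454 -0.015  0.012]
coaster_a [236.3 243.9] 0.64 [0.388 0.248 0.012]
coaster_a [261.9 239.1] 0.55 [0.407 0.155 0.012]
sugar [203.1 250.4] 0.57 [0.364 0.372 0.   ]
pea_tin [333.5 219.6] 0.82 [ 0.484 -0.108  0.   ]
pea_tin [281.5 231.4] 0.66 [0.437 0.085 0.   ]
```

```bash
python3 - <<'E'
import cv2
a=cv2.imread('pics/top0.png')[130:300,170:480];cv2.imwrite('pics/t0c.png',cv2.resize(a,None,fx=2.5,fy=2.5,interpolation=2))
a=cv2.imread('pics/scene0.png')[110:310,200:470];cv2.imwrite('pics/s0c.png',cv2.resize(a,None,fx=2.9,fy=2.9,interpolation=2))
E
```

```text
(no output)
```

View pics/t0c.png

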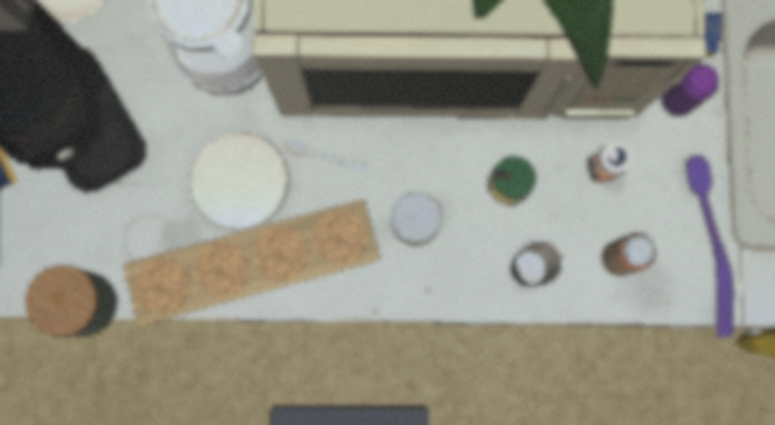

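View pics/s0c.png

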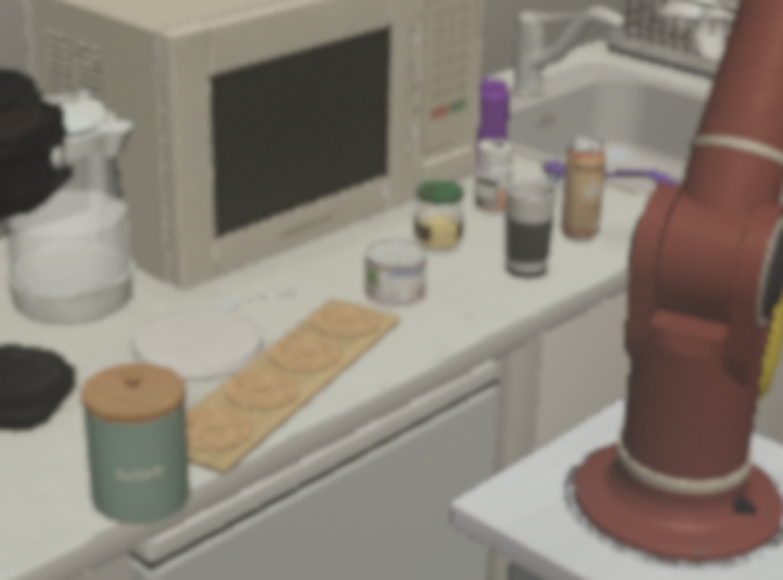

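The top view has two can-shaped things. The brown and gold one is at top px (418–424, 232), about (0.436, -0.42). The purple one is at (437–450, 168), about (0.675, -0.50). The enlarged scene crop shows the brown one at crop (583,190), which fits the description, and the purple one behind at (493,110). Sugar stands next to coaster a, so the order is can→a, tumbler→b, spice→c, jam→d. Next I refine the positions by fitting cylinder silhouettes and the board.

```bash
cat > fit.py <<'E'
from h import *
from scipy.optimize import least_squares
D=dict(can=(.0265,.0265,.134),tumbler=(.026,.032,.112),spice=(.0235,.0235,.098),jam=(.034,.034,.084),sugar=(.0485,.0485,.12),pea_tin=(.0375,.0375,.058))
a=np.linspace(0,2*np.pi,40)
def box(n,t,x,y,z0):
    rb,rt,h=D[t]
    P=np.array([pix(n,(x+r*np.cos(q),y+r*np.sin(q),z0+z)) for r,z in((rb,0),(rt,h)) for q in a])
    lo,hi=P.min(0),P.max(0);return np.r_[(lo+hi)/2,hi-lo]
def fit(t,guess,z0=0,cams=('scene','top'),verbose=True):
    obs=[]
    for n in cams:
        L=[r for r in spot_in(n,t) if np.abs(np.array(r['box'][:2])-box(n,t,*guess,z0)[:2]).max()<22]
        if L: obs.append((n,np.array(L[0]['box']),L[0]['conf']))
    if not obs: print(t,'none');return None
    s=least_squares(lambda p:np.concatenate([(box(n,t,*p,z0)-b) for n,b,c in obs]),guess,loss='soft_l1')
    if verbose: print(t,s.x.round(4),[(n,round(c,2),(box(n,t,*s.x,z0)-b).round(1)) for n,b,c in obs])
    return s.x
def board(im):
    hsv=cv2.cvtColor(im,cv2.COLOR_BGR2HSV)
    m=((hsv[...,1]>55)&(hsv[...,0]<25)&(hsv[...,2]>110)).astype('uint8'); w=np.zeros_like(m); w[200:262,210:330]=1; m*=w
    m=cv2.morphologyEx(m,cv2.MORPH_OPEN,np.ones((3,3)))
    k,l,st,_=cv2.connectedComponentsWithStats(m); i=1+st[1:,4].argmax()
    pts=np.argwhere(l==i)[:,::-1]; W=np.array([atz('top',p,.012)[:2] for p in pts])
    r=cv2.minAreaRect((W*1000).astype('float32'));return r,st[i]
E
python3 - <<'E'
from fit import *
top=camera('top');camera('scene')
for t,g in dict(can=(.436,-.425),tumbler=(.42,-.282),spice=(.572,-.395),jam=(.545,-.265),sugar=(.365,.366),pea_tin=(.488,-.112)).items(): fit(t,g)
print(board(top))
P=[]
for n,tol in(('top',0),('scene',0)):
  for r in tip_of(n,'coaster_a')[:5]:
    if r['conf']>.3: print(n,atz(n,r['point'],.012).round(4),round(r['conf'],2))
  for r in spot_in(n,'coaster_a')[:5]:
    if r['conf']>.3: print(n,'box',np.round(r['box'],1),atz(n,r['box'][:2],.016).round(4),round(r['conf'],2))
for p in((280,115),(640,115),(690,115),(200,180),(150,240),(690,105)): print(p,atz('top',(170+p[0]/2.5,130+p[1]/2.5),0).round(3))
E
```

```text
Traceback (most recent call last):
  File "fit.py", line 15, in fit
    s=least_squares(lambda p:np.concatenate([(box(n,t,*p,z0)-b) for n,b,c in obs]),guess,loss='soft_l1')
  File "fit.py", line 15, in <lambda>
    s=least_squares(lambda p:np.concatenate([(box(n,t,*p,z0)-b) for n,b,c in obs]),guess,loss='soft_l1')
                                              ~~~^^^^^^^^^^^
  File "fit.py", line 7, in box
    P=np.array([pix(n,(x+r*np.cos(q),y+r*np.sin(q),z0+z)) for r,z in((rb,0),(rt,h)) for q in a])
                ~~~^^^^^^^^^^^^^^^^^^^^^^^^^^^^^^^^^^^^^^
  File "h.py", line 13, in pix
    c=get_calibration(n);K=np.array(c['K']);R=cv2.Rodrigues(np.array(c['rvec'],float))[0];t=np.array(c['tvec'],float).ravel()
ValueError: time passes only in moves, steps and waits
```

```bash
sed -i 's/^import numpy as np, cv2/import numpy as np, cv2, functools\nget_calibration=functools.cache(get_calibration)/' h.py
python3 - <<'E'
from fit import *
top=camera('top');camera('scene')
for t,g in dict(can=(.436,-.425),tumbler=(.42,-.282),spice=(.572,-.395),jam=(.545,-.265),sugar=(.365,.366),pea_tin=(.488,-.112)).items(): fit(t,g)
print(board(top))
for n in('top','scene'):
  for r in tip_of(n,'coaster_a')[:5]:
    if r['conf']>.3: print(n,atz(n,r['point'],.012).round(4),round(r['conf'],2))
  for r in spot_in(n,'coaster_a')[:5]:
    if r['conf']>.3: print(n,'box',np.round(r['box'],1),atz(n,r['box'][:2],.016).round(4),round(r['conf'],2))
for p in((280,115),(640,115),(690,115),(200,180),(150,240),(690,105)): print(p,atz('top',(170+p[0]/2.5,130+p[1]/2.5),0).round(3))
E
```

```text
can [ 0.4363 -0.4228] [('scene', 0.59, array([-0.4, -1.1,  1.8,  0.9])), ('top', 0.84, array([-0. ,  0.5,  6.4,  1.2]))]
tumbler [ 0.416  -0.2839] [('scene', 0.83, array([-0.5,  0.7, -1.3, -0.9])), ('top', 0.64, array([ 0.5,  0.3, -3.4,  0.7]))]
spice [ 0.5728 -0.3981] [('scene', 0.84, array([-0.9, -1.7,  1.6,  0.8])), ('top', 0.58, array([ 0.3,  0.9, -2. ,  0.2]))]
jam [ 0.5419 -0.257 ] [('scene', 0.95, array([ 0.9, -1.5,  0.4, -4.3])), ('top', 0.83, array([-1.1, -0.3,  6.7, -1.6]))]
sugar [0.3604 0.3571] [('scene', 0.7, array([-0.5,  1.4,  0.9, -1. ])), ('top', 0.78, array([3.6, 0.1, 2.7, 0.7]))]
pea_tin [ 0.4862 -0.118 ] [('scene', 0.64, array([ 0.2, -0.6,  5.5, -0.3])), ('top', 0.61, array([-0.3, -0. , -2.1,  2. ]))]
(((398.12017822265625, 137.75015258789062), (136.1404571533203, 402.9915771484375), 15.939774513244629), array([ 214,  211,  107,   51, 2596], dtype=int32))
top [0.4369 0.0807 0.012 ] 0.92
top [ 0.4635 -0.0081  0.012 ] 0.79
top [0.3888 0.2441 0.012 ] 0.78
top [0.4129 0.1551 0.012 ] 0.71
top [ 0.5531 -0.2684  0.012 ] 0.67
top box [261.9 239.6  14.3  22.1] [0.4049 0.15
[... 224 characters left out ...]
  32.3  29.2] [0.3593 0.3814 0.016 ] 0.56
scene [0.4277 0.0868 0.012 ] 0.79
scene [0.3776 0.2453 0.012 ] 0.75
scene [ 0.4615 -0.0052  0.012 ] 0.69
scene [0.4149 0.1608 0.012 ] 0.53
scene box [292.  243.6  24.2  11.2] [0.4044 0.163  0.016 ] 0.77
scene box [318.1 220.2  22.3  13.7] [ 0.4589 -0.0022  0.016 ] 0.7
scene box [275.  258.6  18.   13.9] [0.3744 0.2558 0.016 ] 0.52
scene box [306.5 231.5  23.7  14.2] [0.4292 0.0788 0.016 ] 0.51
scene box [370.6 170.6   8.6  30. ] [ 0.6235 -0.4682  0.016 ] 0.33
(280, 115) [0.648 0.089 0.   ]
(640, 115) [ 0.655 -0.459  0.   ]
(690, 115) [ 0.655 -0.535  0.   ]
(200, 180) [0.547 0.207 0.   ]
(150, 240) [0.455 0.277 0.   ]
(690, 105) [ 0.671 -0.536  0.   ]
```

```bash
python3 - <<'E'
from fit import *
for p in((124,265),(362,200),(380,258),(140,322)): print(atz('top',(170+p[0]/2.5,130+p[1]/2.5),.012).round(4))
im=cv2.imread('pics/top0.png').astype(float)
f=cv2.GaussianBlur(im[...,2]-im[...,0],(0,0),1)  # redness: oak/cork against grey worktop
u=np.array([-.37/2,0])
def rect(p,gl,gw):
    x,y,th=p; e=np.array([np.cos(th),np.sin(th)]);n=np.array([e[1],-e[0]])
    s=np.linspace(-.185-gl,.185+gl,60)[:,None];w=np.linspace(-.0475-gw,.0475+gw,24)[:,None]
    c=np.array([x,y]); return np.r_[c+s*e+n*(.0475+gw),c+w*n+e*(.185+gl),c+w*n-e*(.185+gl),c+s*e-n*(.0475+gw)]
def val(P):
    q=np.array([pix('top',(*a,.012)) for a in P]).astype('float32')
    return cv2.remap(f.astype('float32'),q[:,:1],q[:,1:],1).ravel()
def cost(p):
    o=val(rect(p,.006,.006));i=val(rect(p,-.006,-.006)); return -(i-o)[:108].mean()  # front edge (near floor) left out
from scipy.optimize import minimize
s=minimize(cost,(.4216,.1205,1.852),method='Nelder-Mead',options=dict(initial_simplex=[(.4216,.1205,1.852),(.43,.1205,1.852),(.4216,.13,1.852),(.4216,.1205,1.88)]))
print(s.x,np.degrees(s.x[2]),s.fun)
c=s.x[:2];e=np.array([np.cos(s.x[2]),np.sin(s.x[2])])
for k,t in zip('abcd',(.135,.045,-.045,-.135)): print(k,(c+t*e).round(4))
v=im.copy()
for p in rect(s.x,0,0): cv2.circle(v,tuple(int(z) for z in (pix('top',(*p,.012))).round()),0,(255,0,0),-1)
cv2.imwrite('pics/b.png',cv2.resize(v[190:280,190:345],None,fx=5,fy=5,interpolation=0))
E
```

```text
[0.4166 0.311  0.012 ]
[ 0.5173 -0.0381  0.012 ]
[ 0.4312 -0.0658  0.012 ]
[0.3338 0.2832 0.012 ]
[0.42408072 0.12470011 1.84809486] 105.88803579459112 -37.95689392089844
a [0.3871 0.2545]
b [0.4118 0.168 ]
c [0.4364 0.0814]
d [ 0.461  -0.0051][ WARN:0@1.121] global loadsave.cpp:1063 imwrite_ Unsupported depth image for selected encoder is fallbacked to CV_8U.
```

View pics/b.png

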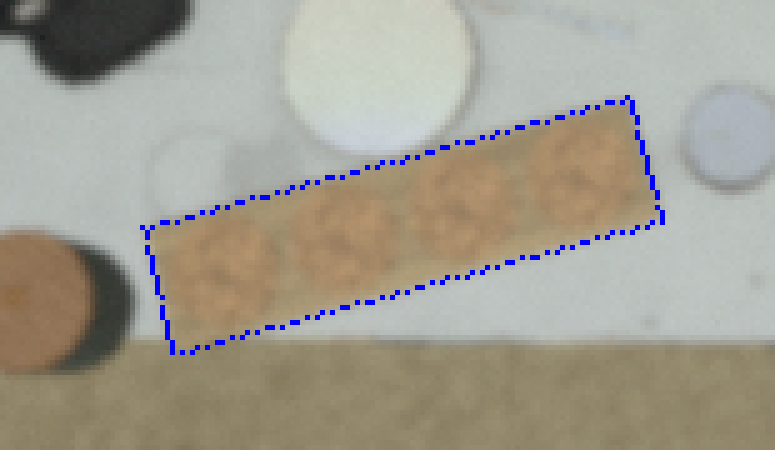

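The overlay fits the board edges, so the coaster centres are reliable. A faint circle shows near coaster a, at crop (185,165), so I check that spot in the scene view.

```bash
python3 - <<'E'
from fit import *
im=cv2.imread('pics/scene0.png')
for p in ((.455,.277,0),(.547,.165,0)): print(pix('scene',p))
cv2.imwrite('pics/s1.png',cv2.resize(im[200:300,180:320],None,fx=5.5,fy=5.5,interpolation=2))
E
```

```text
[252.57428815 255.21483193]
[262.65713344 231.79103364]
```

View pics/s1.png

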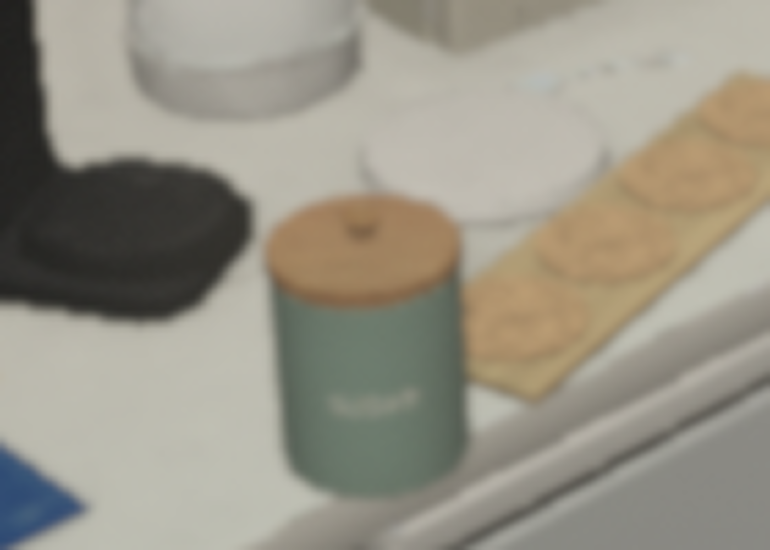

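play_rows(
  increments=[0.015,-0.006,0,-6,0.05,-0.02,0,-12,0.09,-0.036,0,-18,0.128,-0.052,0,-24,0.166,-0.067,0,-31,0.204,-0.083,0,-38,0.242,-0.098,0,-45,0.272,-0.11,0,-52,0.294,-0.119,0,-58,0.301,-0.122,0,-62],
  gripper=0,
  squeeze=25,
)

```text
clock: 2.73
ee_pos: [0.4409, -0.4185, 0.2191]
ee_rot: [0.0, 0.772, 0.635, 0.002]
contact_force: [-0.3, 0.8, -0.1]
opening: 0.998
grip_force: 0.0
```

play_rows(
  increments=[0,0,0,-7,0,0,0,-14,0,0,0,-21,0,0,0,-28,0,0,0,-28,0,0,0,-28],
)

```text
clock: 3.23
ee_pos: [0.4358, -0.4237, 0.2186]
ee_rot: [-0.0, 0.602, 0.798, 0.0]
contact_force: [-0.3, 1.0, 0.1]
opening: 1.004
grip_force: 0.0
```

play_rows(
  increments=[0,0,0.015,0,0,0,0.04,0,0,0,0.07,0,0,0,0.1,0,0,0,0.12,0,0,0,0.133,0,0,0,0.133,0,0,0,0.133,0],
)

```text
clock: 3.9
ee_pos: [0.4359, -0.4233, 0.0854]
ee_rot: [-0.001, 0.601, 0.799, -0.0]
contact_force: [-0.2, -0.3, 0.7]
opening: 1.001
grip_force: 0.0
```

play_rows(
  increments=[0,0,0,0,0,0,0,0,0,0,0,0,0,0,0,0,0,0,0,0,0,0,0,0,0,0,0,0,0,0,0,0],
  gripper=1,
)

```text
clock: 4.57
ee_pos: [0.4362, -0.4235, 0.0859]
ee_rot: [0.0, 0.601, 0.799, 0.0]
contact_force: [0.8, -0.2, 0.6]
opening: 0.553
grip_force: 24.8
```

play_rows(
  increments=[0,0,-0.012,0,0,0,-0.035,0,0,0,-0.065,0,0,0,-0.1,0,0,0,-0.13,0,0,0,-0.155,0,0.005,0.002,-0.17,0],
)

```text
clock: 5.15
ee_pos: [0.4367, -0.4197, 0.2594]
ee_rot: [0.002, 0.602, 0.799, -0.001]
contact_force: [0.9, -0.6, -2.3]
opening: 0.551
grip_force: 24.8
```

play_rows(
  increments=[0.015,0.007,0,0,0.04,0.019,0,0,0.072,0.034,0,0,0.107,0.05,0,0,0.142,0.066,0,0,0.177,0.082,0,0,0.212,0.098,0,0,0.247,0.114,0,0,0.281,0.13,0,0,0.311,0.144,0,0],
)

```text
clock: 5.98
ee_pos: [0.4878, -0.0764, 0.2563]
ee_rot: [-0.0, 0.6, 0.8, 0.0]
contact_force: [0.5, 0.1, -2.2]
opening: 0.554
grip_force: 24.8
```

play_rows(
  increments=[0.035,0,0,0,0.072,-0.002,0,0,0.109,-0.003,0,0,0.146,-0.003,0,0,0.183,-0.004,0,0,0.22,-0.005,0,0,0.257,-0.006,0,0,0.294,-0.006,0,0,0.326,-0.007,0,0,0.35,-0.007,0,0],
)

```text
clock: 6.82
ee_pos: [0.3821, 0.2578, 0.2564]
ee_rot: [-0.0, 0.599, 0.801, 0.0]
contact_force: [0.6, -0.0, -2.8]
opening: 0.557
grip_force: 24.8
```

```bash
python3 - <<'E'
from fit import *
shot('scene','s2.png');shot('top','t2.png');s=read_state();print(s['clock'],s['ee_pos'].round(4),s['opening'])
im=cv2.imread('pics/scene0.png')
a=cv2.imread('pics/scene0.png')
a=cv2.imread('pics/top0.png')
fit('can',s['ee_pos'][:2],z0=s['ee_pos'][2]-.086)
im=cv2.imread('pics/s2.png')
cv2.imwrite('pics/s2c.png',cv2.resize(im[100:320,190:400],None,fx=2.6,fy=2.6,interpolation=2))
E
```

```text
6.9167 [0.3815 0.2598 0.2566] 0.5505808926330455
can [0.3784 0.2603] [('scene', 0.93, array([ 0. , -0.2,  1.9,  0.3]))]
```

View pics/s2c.png

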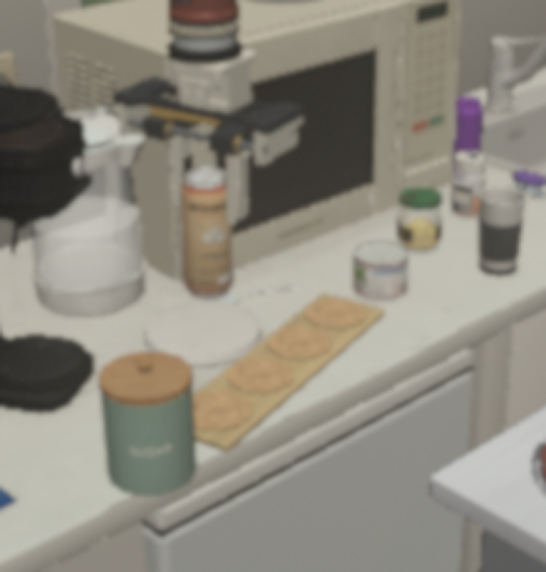

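The brown and gold can is held upright at s2c (207,235), about above coaster a at (222,408), and the silhouette fit is within 3 mm of the TCP. Lowering it now.

play_rows(
  increments=[-0.003,0.002,0.015,0,-0.007,0.005,0.045,0,-0.007,0.005,0.08,0,-0.007,0.005,0.11,0,-0.007,0.005,0.13,0,-0.007,0.005,0.143,0,-0.007,0.005,0.15,0,-0.007,0.005,0.154,0,-0.007,0.005,0.154,0,-0.007,0.005,0.154,0],
)

```text
clock: 7.85
ee_pos: [0.3919, 0.2494, 0.1024]
ee_rot: [0.0, 0.601, 0.799, 0.001]
contact_force: [0.4, 0.2, -2.6]
opening: 0.552
grip_force: 24.8
```

play_rows(
  increments=[0,0,0,0,0,0,0,0,0,0,0,0,0,0,0,0,0,0,0,0,0,0,0,0],
  gripper=0,
)

```text
clock: 8.35
ee_pos: [0.3911, 0.2497, 0.1018]
ee_rot: [0.0, 0.601, 0.799, 0.0]
contact_force: [-0.4, -0.5, -0.5]
opening: 0.929
grip_force: 0.0
```

play_rows(
  increments=[0,0,-0.01,0,0,0,-0.03,0,0,0,-0.06,0,0,0,-0.095,0,0,0,-0.12,0,0,0,-0.135,0],
)

```text
clock: 8.85
ee_pos: [0.3917, 0.2508, 0.2404]
ee_rot: [0.001, 0.601, 0.8, 0.003]
contact_force: [1.0, 0.1, 0.2]
opening: 0.996
grip_force: 0.0
```

play_rows(
  increments=[-0.015,0.001,0,0,-0.045,0.002,0,0,-0.08,0.003,0,0,-0.115,0.005,0,0,-0.15,0.006,0,0,-0.185,0.007,0,0,-0.22,0.009,0,0,-0.254,0.01,0,0,-0.284,0.012,0,0],
)

```text
clock: 9.6
ee_pos: [0.4817, -0.0223, 0.2374]
ee_rot: [0.0, 0.601, 0.799, -0.0]
contact_force: [0.8, 0.6, -0.4]
opening: 1.0
grip_force: 0.0
```

play_rows(
  increments=[-0.03,-0.017,0,0,-0.06,-0.034,0,0,-0.09,-0.051,0,0,-0.12,-0.068,0,0,-0.15,-0.085,0,0,-0.18,-0.102,0,0,-0.21,-0.119,0,0,-0.23,-0.13,0,0,-0.236,-0.134,0,0,-0.236,-0.134,0,0],
)

```text
clock: 10.43
ee_pos: [0.4175, -0.2856, 0.2368]
ee_rot: [-0.0, 0.603, 0.798, -0.0]
contact_force: [0.2, 0.3, -0.0]
opening: 1.0
grip_force: 0.0
```

```bash
python3 - <<'E'
from fit import *
shot('scene','s3.png');shot('top','t3.png');s=read_state();print(s['clock'],s['ee_pos'].round(4),s['ee_rot'].round(3))
fit('can',(.39,.25),z0=.016)
fit('can',(.39,.25),z0=.016,cams=('top',))
fit('can',(.39,.25),z0=.016,cams=('scene',))
fit('tumbler',(.416,-.284))
im=cv2.imread('pics/t3.png')
cv2.imwrite('pics/t3c.png',cv2.resize(im[160:290,180:430],None,fx=3.1,fy=3.1,interpolation=2))
E
```

```text
10.5333 [ 0.419  -0.2819  0.237 ] [-0.     0.6    0.8    0.001]
can [0.3896 0.2493] [('scene', 0.89, array([-1.1, -0.1, -0.2,  2.5])), ('top', 0.55, array([1.2, 0.7, 1.3, 0. ]))]
can [0.392  0.2535] [('top', 0.55, array([ 0.1, -0. ,  1.4,  0.1]))]
can [0.3875 0.2468] [('scene', 0.89, array([-0. , -0.1, -0.3,  2.5]))]
tumbler [ 0.4158 -0.2721] [('scene', 0.81, array([-1.8, -0.6,  0.8,  2.8])), ('top', 0.81, array([ 0.4,  0.9,  5.8, -2. ]))]
```

View pics/t3c.png

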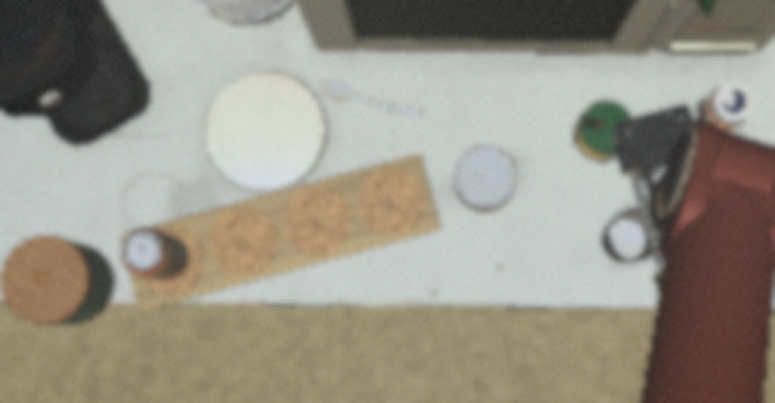

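The can stands upright on coaster a at t3c (150,250), about 6 mm from the centre. The tumbler shows at (628,238) beside the gripper. Taking the tumbler next.

play_rows(
  increments=[0,-0.001,0.02,0,0,-0.001,0.055,0,0,-0.001,0.09,0,0,-0.001,0.12,0,0,-0.001,0.145,0,0,-0.001,0.165,0,0,-0.001,0.178,0,0,-0.001,0.186,0,0,-0.001,0.186,0],
)

```text
clock: 11.58
ee_pos: [0.417, -0.2832, 0.0493]
ee_rot: [-0.001, 0.6, 0.8, -0.0]
contact_force: [0.1, -0.2, 1.3]
opening: 1.002
grip_force: 0.0
```

play_rows(
  increments=[0,0,0,0,0,0,0,0,0,0,0,0,0,0,0,0,0,0,0,0,0,0,0,0,0,0,0,0],
  gripper=1,
)

```text
clock: 12.17
ee_pos: [0.4182, -0.2843, 0.0513]
ee_rot: [0.001, 0.601, 0.799, 0.0]
contact_force: [-0.6, 1.3, 2.8]
opening: 0.669
grip_force: 25.0
```

play_rows(
  increments=[0,0,-0.012,0,0,0,-0.035,0,0,0,-0.065,0,0,0,-0.1,0,0,0,-0.13,0,0,0,-0.145,0,0,0,-0.15,0],
)

```text
clock: 12.75
ee_pos: [0.4182, -0.2845, 0.203]
ee_rot: [0.002, 0.601, 0.799, -0.0]
contact_force: [-0.8, 1.1, -3.1]
opening: 0.672
grip_force: 25.0
```

play_rows(
  increments=[0.01,0.007,0,0,0.03,0.02,0,0,0.056,0.038,0,0,0.084,0.057,0,0,0.112,0.076,0,0,0.14,0.095,0,0,0.168,0.114,0,0,0.195,0.132,0,0],
)

```text
clock: 13.42
ee_pos: [0.4885, -0.0571, 0.1984]
ee_rot: [-0.002, 0.6, 0.8, -0.001]
contact_force: [0.9, 0.3, -3.0]
opening: 0.674
grip_force: 25.0
```

play_rows(
  increments=[0.032,-0.001,0,0,0.064,-0.003,0,0,0.096,-0.005,0,0,0.128,-0.007,0,0,0.16,-0.008,0,0,0.19,-0.01,0,0,0.215,-0.011,0,0,0.233,-0.012,0,0,0.241,-0.013,0,0,0.241,-0.013,0,0],
)

```text
clock: 14.25
ee_pos: [0.4082, 0.1697, 0.1994]
ee_rot: [-0.001, 0.599, 0.801, -0.001]
contact_force: [-0.2, 0.9, -2.2]
opening: 0.672
grip_force: 25.0
```

play_rows(
  increments=[0,0,0,0,0,0,0,0,0,0,0,0,0,0,0,0],
)

```text
clock: 14.58
ee_pos: [0.4109, 0.1665, 0.2005]
ee_rot: [0.0, 0.602, 0.799, -0.0]
contact_force: [-0.6, -1.0, -3.2]
opening: 0.672
grip_force: 25.0
```

play_rows(
  increments=[0.001,0.001,0.012,0,0.001,0.001,0.035,0,0.001,0.001,0.065,0,0.001,0.001,0.09,0,0.001,0.001,0.11,0,0.001,0.001,0.123,0,0.001,0.001,0.13,0,0.001,0.001,0.133,0,0.001,0.001,0.133,0,0.001,0.001,0.133,0],
)

```text
clock: 15.42
ee_pos: [0.412, 0.1693, 0.0683]
ee_rot: [0.0, 0.601, 0.799, 0.001]
contact_force: [-0.4, -0.2, -3.1]
opening: 0.67
grip_force: 25.0
```

play_rows(
  increments=[0,0,0,0,0,0,0,0,0,0,0,0,0,0,0,0,0,0,0,0,0,0,0,0],
  gripper=0,
)

```text
clock: 15.92
ee_pos: [0.4113, 0.1691, 0.0679]
ee_rot: [0.0, 0.601, 0.799, 0.0]
contact_force: [0.1, 0.4, 0.1]
opening: 0.99
grip_force: 0.0
```

play_rows(
  increments=[0,0,-0.01,0,0,0,-0.03,0,0,0,-0.06,0,0,0,-0.095,0,0,0,-0.13,0,0,0,-0.155,0,0,0,-0.165,0],
)

```text
clock: 16.5
ee_pos: [0.4127, 0.1702, 0.2364]
ee_rot: [0.002, 0.601, 0.799, 0.003]
contact_force: [0.4, -0.6, 0.1]
opening: 1.001
grip_force: 0.0
```

play_rows(
  increments=[-0.012,0,0,4,-0.036,0,0,10,-0.068,0,0,17,-0.102,0,0,24,-0.136,0,0,31,-0.17,0,0,38,-0.204,0,0,45,-0.238,0,0,52,-0.27,0,0,57,-0.3,0,0,60],
)

```text
clock: 17.33
ee_pos: [0.4946, -0.1211, 0.2327]
ee_rot: [0.0, 0.921, 0.39, -0.0]
contact_force: [1.4, -0.0, 0.4]
opening: 0.998
grip_force: 0.0
```

play_rows(
  increments=[-0.014,0.024,0,6,-0.031,0.054,0,13,-0.05,0.086,0,20,-0.069,0.118,0,26,-0.088,0.15,0,30,-0.107,0.182,0,30,-0.124,0.213,0,30,-0.139,0.239,0,30,-0.145,0.25,0,30,-0.145,0.25,0,30],
)

```text
clock: 18.17
ee_pos: [0.5732, -0.4011, 0.231]
ee_rot: [0.001, 0.99, 0.138, -0.001]
contact_force: [-0.7, -0.4, -0.7]
opening: 0.998
grip_force: 0.0
```

play_rows(
  increments=[0,0,0,0,0,0,0,0,0,0,0,0],
)

```text
clock: 18.42
ee_pos: [0.575, -0.3945, 0.233]
ee_rot: [-0.001, 0.99, 0.142, 0.0]
contact_force: [0.5, 0.5, -0.2]
opening: 1.001
grip_force: 0.0
```

```bash
python3 - <<'E'
from fit import *
shot('scene','s4.png');shot('top','t4.png');s=read_state();print(s['clock'],s['ee_pos'].round(4),s['ee_rot'].round(3))
fit('tumbler',(.412,.168),z0=.016)
fit('can',(.39,.25),z0=.016)
fit('spice',(.572,-.395)); fit('jam',(.542,-.257))
im=cv2.imread('pics/s4.png')
cv2.imwrite('pics/s4c.png',cv2.resize(im[80:300,220:470],None,fx=2.7,fy=2.7,interpolation=2))
E
```

```text
18.5167 [ 0.5748 -0.3952  0.2332] [-0.     0.99   0.142  0.   ]
tumbler [0.4072 0.1735] [('top', 0.68, array([-0.1,  0. , -0.9,  0.5]))]
can [0.3864 0.253 ] [('scene', 0.64, array([-0.4, -1.4,  1.8, -1.5])), ('top', 0.7, array([0.1, 1.3, 4.2, 3. ]))]
spice [ 0.5691 -0.3895] [('scene', 0.57, array([-0. ,  0. ,  4.9, -1.2]))]
jam [ 0.5443 -0.2512] [('scene', 0.9, array([-0.1, -0.3,  4.4,  1.4])), ('top', 0.77, array([-0. ,  0.1,  3.9, -0.6]))]
```

View pics/s4c.png

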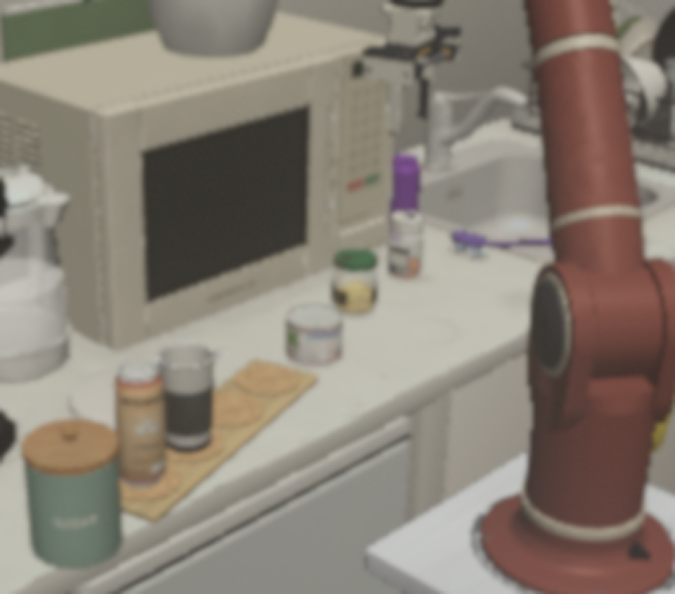

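The can and tumbler stand on a and b, at s4c (140,420) and (187,400). The spice jar is at (405,245), in front of the purple look-alike, and the gripper is above it. Descending.

play_rows(
  increments=[-0.002,0.002,0.02,0,-0.002,0.002,0.05,0,-0.002,0.002,0.08,0,-0.002,0.002,0.11,0,-0.002,0.002,0.135,0,-0.002,0.002,0.153,0,-0.002,0.002,0.164,0,-0.002,0.002,0.164,0],
)

```text
clock: 19.58
ee_pos: [0.5714, -0.3983, 0.0656]
ee_rot: [-0.002, 0.99, 0.14, -0.002]
contact_force: [-0.6, -0.4, -1.5]
opening: 1.003
grip_force: 0.0
```

play_rows(
  increments=[0,0,0,0,0,0,0,0,0,0,0,0,0,0,0,0,0,0,0,0,0,0,0,0,0,0,0,0,0,0,0,0],
  gripper=1,
  squeeze=20,
)

```text
clock: 20.25
ee_pos: [0.5732, -0.3991, 0.0689]
ee_rot: [-0.0, 0.99, 0.14, 0.0]
contact_force: [-0.4, -0.3, 1.0]
opening: 0.489
grip_force: 19.9
```

play_rows(
  increments=[0,0,-0.012,0,0,0,-0.035,0,0,0,-0.065,0,0,0,-0.1,0,0,0,-0.13,0,0,0,-0.145,0,0,0,-0.15,0],
)

```text
clock: 20.83
ee_pos: [0.5747, -0.4004, 0.2238]
ee_rot: [0.003, 0.99, 0.14, 0.003]
contact_force: [0.2, -0.5, -0.9]
opening: 0.493
grip_force: 19.9
```

play_rows(
  increments=[0.001,-0.012,0,0,0.003,-0.035,0,0,0.006,-0.066,0,0,0.008,-0.098,0,-4,0.011,-0.13,0,-9,0.014,-0.162,0,-14,0.017,-0.194,0,-20,0.019,-0.225,0,-26,0.022,-0.253,0,-31,0.024,-0.273,0,-35],
)

```text
clock: 21.67
ee_pos: [0.5189, -0.127, 0.2181]
ee_rot: [-0.001, 0.9, 0.435, -0.001]
contact_force: [0.3, 0.6, -1.6]
opening: 0.489
grip_force: 19.9
```

play_rows(
  increments=[0.012,-0.022,0,-6,0.026,-0.046,0,-12,0.041,-0.072,0,-19,0.056,-0.098,0,-26,0.07,-0.124,0,-33,0.084,-0.149,0,-40,0.097,-0.172,0,-47,0.106,-0.188,0,-52,0.112,-0.198,0,-55,0.112,-0.198,0,-55],
)

```text
clock: 22.5
ee_pos: [0.4354, 0.0831, 0.2186]
ee_rot: [-0.001, 0.599, 0.801, 0.0]
contact_force: [-0.3, 1.7, -0.7]
opening: 0.489
grip_force: 19.9
```

play_rows(
  increments=[0,0,0,0,0,0,0,0,0,0,0,0,0,0,0,0],
)

```text
clock: 22.83
ee_pos: [0.4367, 0.0797, 0.2185]
ee_rot: [0.0, 0.602, 0.798, -0.0]
contact_force: [-0.5, 0.5, -1.9]
opening: 0.494
grip_force: 19.9
```

```bash
python3 - <<'E'
from fit import *
camera('scene');camera('top');s=read_state();print(s['clock'],s['ee_pos'].round(4),s['ee_rot'].round(3))
fit('spice',s['ee_pos'][:2],z0=s['ee_pos'][2]-.069)
E
```

```text
22.9333 [0.4366 0.0802 0.2186] [ 0.     0.602  0.799 -0.   ]
spice [0.4404 0.0744] [('scene', 0.76, array([ 0. , -0.1,  0.7,  0.6]))]
```

play_rows(
  increments=[0.003,0,0.012,0,0.003,0,0.035,0,0.003,0,0.065,0,0.003,0,0.09,0,0.003,0,0.11,0,0.003,0,0.122,0,0.003,0,0.129,0,0.003,0,0.132,0,0.003,0,0.132,0,0.003,0,0.132,0],
)

```text
clock: 23.87
ee_pos: [0.4361, 0.0841, 0.0873]
ee_rot: [0.0, 0.601, 0.799, 0.001]
contact_force: [0.2, -0.3, -1.1]
opening: 0.49
grip_force: 19.9
```

play_rows(
  increments=[0,0,0,0,0,0,0,0,0,0,0,0,0,0,0,0,0,0,0,0,0,0,0,0,0,0,0,0],
  gripper=0,
)

```text
clock: 24.45
ee_pos: [0.4355, 0.0839, 0.0868]
ee_rot: [0.0, 0.601, 0.799, 0.0]
contact_force: [-0.2, 0.6, 0.1]
opening: 0.945
grip_force: 0.0
```

play_rows(
  increments=[0,0,-0.01,0,0,0,-0.03,0,0,0,-0.06,0,0,0,-0.09,0,0,0,-0.12,0,0,0,-0.135,0],
)

```text
clock: 24.95
ee_pos: [0.4367, 0.0846, 0.2249]
ee_rot: [0.002, 0.601, 0.799, 0.002]
contact_force: [1.1, 0.7, -0.0]
opening: 0.995
grip_force: 0.0
```

play_rows(
  increments=[-0.01,0,0,4,-0.03,0,0,10,-0.055,0.001,0,17,-0.08,0.001,0,24,-0.105,0.001,0,31,-0.13,0.002,0,38,-0.155,0.002,0,45,-0.18,0.002,0,51,-0.203,0.003,0,57,-0.223,0.003,0,60],
)

```text
clock: 25.78
ee_pos: [0.5005, -0.1312, 0.2215]
ee_rot: [0.0, 0.921, 0.389, -0.0]
contact_force: [-0.5, 0.1, 0.1]
opening: 1.0
grip_force: 0.0
```

play_rows(
  increments=[-0.008,0.016,0,6,-0.017,0.033,0,12,-0.026,0.051,0,18,-0.035,0.069,0,24,-0.044,0.087,0,28,-0.052,0.103,0,30,-0.058,0.114,0,30,-0.06,0.118,0,30,-0.06,0.118,0,30,-0.06,0.118,0,30],
)

```text
clock: 26.62
ee_pos: [0.5437, -0.2534, 0.2214]
ee_rot: [-0.001, 0.99, 0.141, -0.0]
contact_force: [-0.2, -0.3, -0.1]
opening: 1.003
grip_force: 0.0
```

```bash
python3 - <<'E'
from fit import *
for f in('top0.png','t4.png'):
    h=cv2.cvtColor(cv2.imread('pics/'+f),cv2.COLOR_BGR2HSV)
    m=((h[...,0]>45)&(h[...,0]<90)&(h[...,1]>90)).astype('uint8');m[:188]=0;m[225:]=0;m[:,:355]=0;m[:,400:]=0
    M=cv2.moments(m,True);c=(M['m10']/M['m00'],M['m01']/M['m00']);print(f,M['m00'],c,atz('top',c,.084).round(4))
camera('scene');camera('top');s=read_state();print(s['clock'],s['ee_pos'].round(4),s['ee_rot'].round(3))
fit('jam',(.543,-.255));fit('spice',(.436,.083),z0=.016);fit('tumbler',(.412,.169),z0=.016);fit('can',(.39,.25),z0=.016)
E
```

```text
top0.png 18.0 (377.72222222222223, 200.66666666666666) [ 0.5428 -0.2625  0.084 ]
t4.png 42.0 (377.3095238095238, 199.23809523809524) [ 0.5479 -0.2611  0.084 ]
26.7167 [ 0.5438 -0.2529  0.2217] [-0.001  0.99   0.142  0.   ]
jam [ 0.5232 -0.2376] [('scene', 0.83, array([1.1, 1.4, 4.4, 0. ])), ('top', 0.43, array([-0.3, -1.3, 22.7, 16.6]))]
spice [0.4323 0.0805] [('scene', 0.65, array([-0.6,  0.4,  4.8, -1.6])), ('top', 0.72, array([0.7, 0.4, 0.3, 1.3]))]
tumbler [0.4099 0.1723] [('top', 0.52, array([-0.1, -0. , -1.5, -0.3]))]
can [0.3865 0.254 ] [('scene', 0.79, array([-1. , -1.1,  0.3,  3.2])), ('top', 0.56, array([0.5, 1.9, 0.4, 1.6]))]
```

```bash
python3 - <<'E'
from fit import *
for f in('top0.png','t3.png','t4.png'):
    i=cv2.GaussianBlur(cv2.imread('pics/'+f).astype('float32'),(0,0),.7);d=i[...,1]-i[...,2]
    for th in(15,22):
        m=(d>th).astype('uint8');m[:188]=0;m[225:]=0;m[:,:355]=0;m[:,400:]=0
        k,l,st,ce=cv2.connectedComponentsWithStats(m);j=1+st[1:,4].argmax();b=st[j];c=(b[0]+b[2]/2-.5,b[1]+b[3]/2-.5)
        print(f,b,ce[j].round(1),atz('top',ce[j],.084).round(4),atz('top',c,.084).round(4))
E
```

```text
top0.png [368 192  16  17 201] [376.  200.4] [ 0.5438 -0.2564  0.084 ] [ 0.5451 -0.2546  0.084 ]
top0.png [369 193  15  16 154] [376.2 200.6] [ 0.543 -0.257  0.084] [ 0.5433 -0.2564  0.084 ]
t3.png [368 192  15  17 157] [374.5 199.5] [ 0.5468 -0.251   0.084 ] [ 0.5451 -0.2528  0.084 ]
t3.png [369 193  13  16 110] [374.5 199.5] [ 0.5469 -0.2512  0.084 ] [ 0.5433 -0.2528  0.084 ]
t4.png [368 192  17  17 214] [376.1 200.3] [ 0.5442 -0.2567  0.084 ] [ 0.5451 -0.2564  0.084 ]
t4.png [368 193  16  16 169] [376.2 200.5] [ 0.5433 -0.257   0.084 ] [ 0.5433 -0.2546  0.084 ]
```

The jam lid centre is at about (0.544, -0.256), 3 mm from the TCP. Descending.

play_rows(
  increments=[-0.001,0.003,0.02,0,-0.001,0.003,0.05,0,-0.001,0.003,0.08,0,-0.001,0.003,0.105,0,-0.001,0.003,0.125,0,-0.001,0.003,0.145,0,-0.001,0.003,0.163,0,-0.001,0.003,0.178,0,-0.001,0.003,0.186,0,-0.001,0.003,0.186,0],
)

```text
clock: 27.95
ee_pos: [0.5425, -0.2571, 0.0338]
ee_rot: [-0.001, 0.99, 0.141, -0.002]
contact_force: [0.2, 0.4, 1.4]
opening: 1.004
grip_force: 0.0
```

play_rows(
  increments=[0,0,0,0,0,0,0,0,0,0,0,0,0,0,0,0,0,0,0,0,0,0,0,0],
  gripper=1,
  squeeze=25,
)

```text
clock: 28.45
ee_pos: [0.5441, -0.2568, 0.0365]
ee_rot: [-0.0, 0.99, 0.141, 0.0]
contact_force: [-0.9, 2.7, 5.3]
opening: 0.697
grip_force: 25.0
```

play_rows(
  increments=[0,0,-0.012,0,0,0,-0.035,0,0,0,-0.065,0,0,0,-0.1,0,0,0,-0.13,0,0,0,-0.145,0,0,0,-0.15,0],
)

```text
clock: 29.03
ee_pos: [0.5451, -0.259, 0.1895]
ee_rot: [0.002, 0.99, 0.14, 0.003]
contact_force: [-0.1, -0.8, -2.9]
opening: 0.696
grip_force: 25.0
```

play_rows(
  increments=[0,-0.007,0,0,-0.001,-0.02,0,0,-0.002,-0.036,0,0,-0.002,-0.052,0,-4,-0.003,-0.068,0,-9,-0.004,-0.084,0,-14,-0.005,-0.1,0,-20,-0.005,-0.114,0,-26,-0.006,-0.126,0,-31,-0.006,-0.134,0,-35],
)

```text
clock: 29.87
ee_pos: [0.4981, -0.1283, 0.1836]
ee_rot: [-0.002, 0.901, 0.434, -0.002]
contact_force: [0.7, 0.0, -3.1]
opening: 0.695
grip_force: 25.0
```

play_rows(
  increments=[0.008,-0.012,0,-6,0.017,-0.026,0,-12,0.027,-0.04,0,-19,0.037,-0.055,0,-26,0.047,-0.07,0,-33,0.056,-0.084,0,-40,0.063,-0.095,0,-47,0.069,-0.104,0,-52,0.073,-0.109,0,-55,0.073,-0.109,0,-55],
)

```text
clock: 30.7
ee_pos: [0.4593, -0.0036, 0.1842]
ee_rot: [-0.002, 0.599, 0.801, -0.001]
contact_force: [-1.1, 0.2, -3.4]
opening: 0.697
grip_force: 25.0
```

play_rows(
  increments=[0,0,0,0,0,0,0,0,0,0,0,0,0,0,0,0],
)

```text
clock: 31.03
ee_pos: [0.4616, -0.006, 0.1854]
ee_rot: [-0.0, 0.601, 0.799, -0.0]
contact_force: [0.5, 0.1, -2.3]
opening: 0.698
grip_force: 25.0
```

```bash
python3 - <<'E'
from fit import *
shot('scene','s5.png');camera('top');s=read_state();print(s['clock'],s['ee_pos'].round(4),s['ee_rot'].round(3))
fit('jam',s['ee_pos'][:2],z0=s['ee_pos'][2]-.036)
E
```

```text
31.1333 [ 0.4617 -0.0058  0.1856] [-0.     0.601  0.799 -0.   ]
jam [0.4579 0.0027] [('scene', 0.58, array([-0. ,  0.2, -0.6, -5.4]))]
```

play_rows(
  increments=[0,0,0.012,0,0,0,0.035,0,0,0,0.065,0,0,0,0.09,0,0,0,0.11,0,0,0,0.122,0,0,0,0.129,0,0,0,0.132,0,0,0,0.132,0,0,0,0.132,0],
)

```text
clock: 32.07
ee_pos: [0.4624, -0.0053, 0.0543]
ee_rot: [0.001, 0.601, 0.799, 0.001]
contact_force: [0.9, -0.4, -1.9]
opening: 0.694
grip_force: 25.0
```

play_rows(
  increments=[0,0,0,0,0,0,0,0,0,0,0,0,0,0,0,0,0,0,0,0,0,0,0,0],
  gripper=0,
)

```text
clock: 32.57
ee_pos: [0.4618, -0.0054, 0.0539]
ee_rot: [0.0, 0.601, 0.799, 0.0]
contact_force: [0.2, 1.1, 0.2]
opening: 0.994
grip_force: 0.0
```

play_rows(
  increments=[0,0,-0.01,0,0,0,-0.03,0,0,0,-0.06,0,0,0,-0.095,0,0,0,-0.13,0,0,0,-0.16,0,0,0,-0.17,0],
)

```text
clock: 33.15
ee_pos: [0.4638, -0.0048, 0.228]
ee_rot: [0.003, 0.601, 0.799, 0.002]
contact_force: [0.8, -0.4, -0.1]
opening: 1.001
grip_force: 0.0
```

play_rows(
  increments=[-0.015,0,0,0,-0.045,0,0,0,-0.08,0,0,0,-0.115,0,0,0,-0.15,0,0,0,-0.185,0,0,0,-0.22,0,0,0,-0.255,0,0,0,-0.28,0,0,0,-0.29,0,0,0],
)

```text
clock: 33.98
ee_pos: [0.5417, -0.2893, 0.2226]
ee_rot: [0.0, 0.603, 0.797, -0.001]
contact_force: [0.8, -0.8, -0.4]
opening: 1.001
grip_force: 0.0
```

```bash
python3 - <<'E'
from fit import *
shot('scene','s6.png');t=shot('top','t6.png');s=read_state();print(s['clock'],s['ee_pos'].round(4))
for n,g in dict(can=(.387,.2545),tumbler=(.4118,.168),spice=(.4364,.0814),jam=(.461,-.0051)).items():
    fit(n,g,z0=.016)
    for cam in('top','scene'): print('   ',cam,[np.round(r['point'],1).tolist()+(atz(cam,r['point'],.016)[:2]-g).round(3).tolist() for r in tip_of(cam,n)[:1]])
v=cv2.resize(t[190:280,190:350],None,fx=5,fy=5,interpolation=2)
a=np.linspace(0,6.283,40)
for n,g in dict(can=(.387,.2545),tumbler=(.4118,.168),spice=(.4364,.0814),jam=(.461,-.0051)).items():
    rb,rt,h=D[n]
    P=np.array([(pix('top',(g[0]+rt*np.cos(q),g[1]+rt*np.sin(q),.016+h))-(190,190)+.5)*5-.5 for q in a])
    cv2.polylines(v,[P.round().astype(int)],True,(255,0,0),1)
w=cv2.imread('pics/s6.png')[190:290,220:380]
cv2.imwrite('pics/v6.png',v);cv2.imwrite('pics/w6.png',cv2.resize(w,None,fx=5,fy=5,interpolation=2))
E
```

```text
34.0833 [ 0.5417 -0.2856  0.2228]
can [0.3902 0.2548] [('scene', 0.58, array([-0.8, -0.9,  2.8, -0.9])), ('top', 0.69, array([0.5, 1.9, 2.2, 0.4]))]
    top [[438.9, 172.8, 0.277, -0.758]]
    scene [[273.0, 258.7, -0.009, 0.006]]
tumbler [0.4075 0.1712] [('scene', 0.88, array([-1.1,  0.5,  2.9, -1.5])), ('top', 0.58, array([ 1.1,  0.5, -2.7, -1.3]))]
    top [[256.6, 240.1, -0.009, 0.006]]
    scene [[247.7, 282.3, -0.078, 0.218]]
spice [0.4333 0.0818] [('scene', 0.98, array([ 1. , -0.5,  4.5, -0.9])), ('top', 0.72, array([-1.4, -0.5, -2. , -1.4]))]
    top [[280.0, 232.9, -0.006, 0.007]]
    scene [[307.4, 231.9, -0.011, -0.003]]
jam [ 0.4633 -0.0085] [('scene', 0.92, array([ 0.1, -1.4,  3.8, -2.1])), ('top', 0.55, array([-0.3,  0.3,  7.3,  1.9]))]
    top [[310.8, 223.9, 0.004, -0.019]]
    scene [[317.6, 220.7, -0.003, 0.007]]
```

View pics/v6.png

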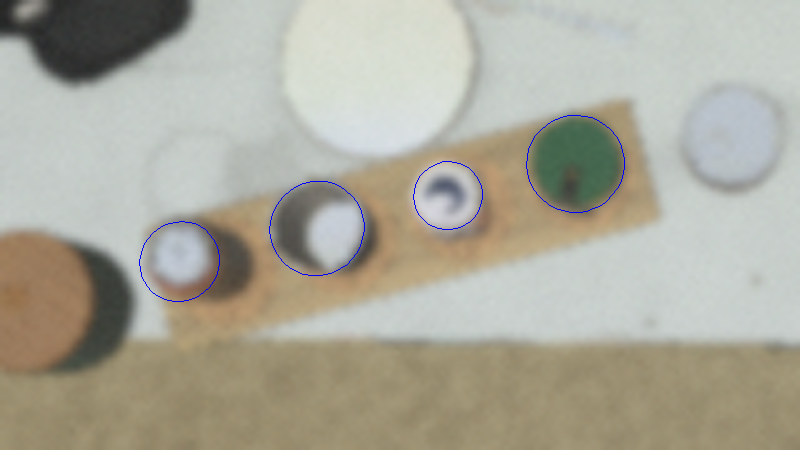

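View pics/w6.png

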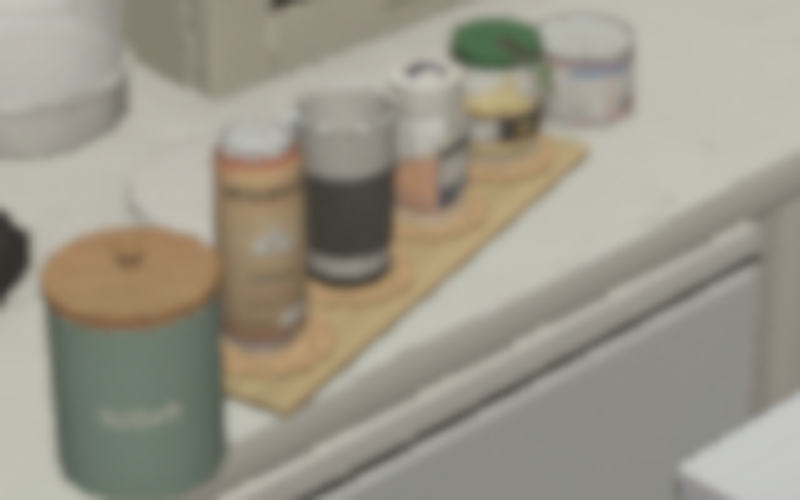

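The tops match the predicted circles well in the top view. In the scene view the things look slightly to the back of their coasters, so I check the board fit with the scene camera.

```bash
python3 - <<'E'
from fit import *
from scipy.optimize import minimize
def F(f):
    im=cv2.imread('pics/'+f).astype(float); return cv2.GaussianBlur(im[...,2]-im[...,0],(0,0),.8).astype('float32')
G={'top':F('top0.png'),'scene':F('scene0.png')}
def rect(p,g):
    x,y,th=p;e=np.array([np.cos(th),np.sin(th)]);n=np.array([e[1],-e[0]]);c=np.array([x,y])
    s=np.linspace(-.185-g,.12,50)[:,None];w=np.linspace(-.0475-g,.0475+g,24)[:,None]
    return dict(far=c+s*e+n*(.0475+g),d=c+w*n-e*(.185+g),near=c+s*e-n*(.0475+g),a=c+w*n+e*(.185+g))
def val(n,P):
    q=np.array([pix(n,(*a,.012)) for a in P]).astype('float32');return cv2.remap(G[n],q[:,:1],q[:,1:],1).ravel()
def cost(p,cams):
    k=0
    for n in cams:
        o=rect(p,.006);i=rect(p,-.006)
        for e in(('far','d','a') if n=='top' else ('far','d','near')): k-=(val(n,i[e])-val(n,o[e])).mean()
    return k
for cams in(['top'],['scene'],['top','scene']):
    x0=np.array([.424,.1247,1.848]);S=[x0]+[x0+d for d in((.008,0,0),(0,.008,0),(0,0,.03))]
    s=minimize(cost,x0,args=(cams,),method='Nelder-Mead',options=dict(initial_simplex=S)).x
    e=np.array([np.cos(s[2]),np.sin(s[2])]);print(cams,s.round(4),[(s[:2]+t*e).round(4).tolist() for t in(.135,.045,-.045,-.135)])
    if cams==['scene']: 
        v=cv2.resize(cv2.imread('pics/scene0.png')[190:290,220:380],None,fx=5,fy=5,interpolation=2)
        for t in(.135,.045,-.045,-.135):
            for cc,col in((s,(255,0,0)),(np.array([.424,.1247,1.848]),(0,0,255))):
                c=cc[:2]+t*np.array([np.cos(cc[2]),np.sin(cc[2])])
                P=np.array([(pix('scene',(c[0]+.04*np.cos(q),c[1]+.04*np.sin(q),.016))-(220,190)+.5)*5-.5 for q in a])
                cv2.polylines(v,[P.round().astype(int)],True,col,1)
        cv2.imwrite('pics/v7.png',v)
E
```

```text
['top'] [0.4246 0.1248 1.8438] [[0.3882, 0.2548], [0.4125, 0.1681], [0.4368, 0.0815], [0.461, -0.0052]]
['scene'] [0.417  0.1289 1.8515] [[0.3796, 0.2586], [0.4045, 0.1721], [0.4295, 0.0857], [0.4544, -0.0008]]
['top', 'scene'] [0.4208 0.1248 1.8482] [[0.3838, 0.2546], [0.4085, 0.168], [0.4331, 0.0815], [0.4577, -0.0051]]
```

View pics/v7.png

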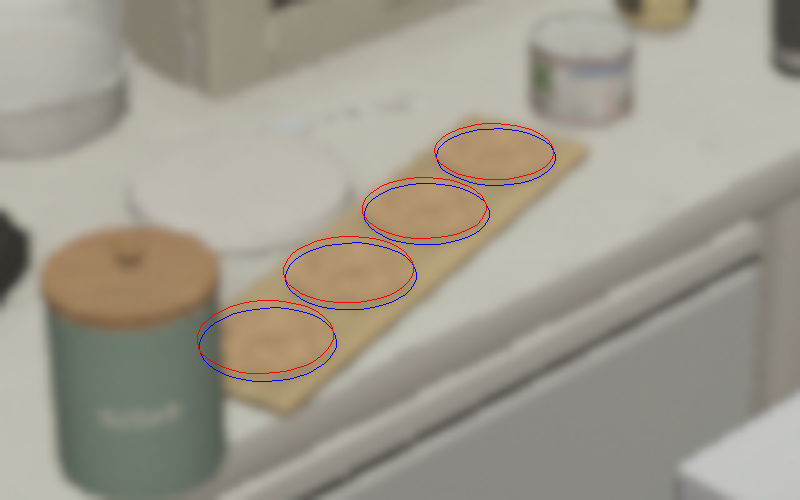

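The scene camera puts the board about 8 mm nearer than the top camera does, along its poorly seen depth direction. The tumbler, spice jar and jam jar are safe under either estimate. The can has the smallest margin, so I regrasp it and shift it by about (-6, +5) mm.

play_rows(
  increments=[0.015,0,0,0,0.04,0,0,0,0.07,0,0,0,0.1,0,0,0,0.13,0,0,0,0.16,0.001,0,0,0.19,0.001,0,0,0.22,0.001,0,0,0.25,0.001,0,0,0.28,0.001,0,0],
)

```text
clock: 35.72
ee_pos: [0.4649, -0.0135, 0.2239]
ee_rot: [0.0, 0.601, 0.799, 0.0]
contact_force: [0.1, -0.5, -0.7]
opening: 1.0
grip_force: 0.0
```

play_rows(
  increments=[0.032,0,0,0,0.066,0,0,0,0.1,0,0,0,0.134,0,0,0,0.168,0,0,0,0.2,0.001,0,0,0.23,0.001,0,0,0.255,0.001,0,0,0.27,0.001,0,0,0.275,0.001,0,0],
)

```text
clock: 36.55
ee_pos: [0.3886, 0.253, 0.2242]
ee_rot: [-0.001, 0.599, 0.801, 0.001]
contact_force: [-0.5, 0.5, -0.3]
opening: 0.998
grip_force: 0.0
```

play_rows(
  increments=[0,0,0,0,0,0,0,0,0,0,0,0,0,0,0,0],
)

```text
clock: 36.88
ee_pos: [0.3905, 0.2482, 0.2236]
ee_rot: [0.0, 0.602, 0.799, -0.0]
contact_force: [-0.5, 0.1, 0.2]
opening: 1.0
grip_force: 0.0
```

play_rows(
  increments=[0.001,0,0.015,0,0.001,0,0.04,0,0.001,0,0.07,0,0.001,0,0.095,0,0.001,0,0.112,0,0.001,0,0.121,0,0.001,0,0.121,0,0.001,0,0.121,0],
)

```text
clock: 37.55
ee_pos: [0.39, 0.2505, 0.103]
ee_rot: [0.0, 0.601, 0.799, 0.0]
contact_force: [1.0, -0.6, 0.6]
opening: 1.002
grip_force: 0.0
```

play_rows(
  increments=[0,0,0,0,0,0,0,0,0,0,0,0,0,0,0,0,0,0,0,0,0,0,0,0,0,0,0,0,0,0,0,0],
  gripper=1,
)

```text
clock: 38.22
ee_pos: [0.3898, 0.2508, 0.1028]
ee_rot: [0.0, 0.601, 0.799, 0.0]
contact_force: [0.6, 0.4, 0.8]
opening: 0.561
grip_force: 24.7
```

play_rows(
  increments=[0,0,-0.004,0,0,0,-0.006,0,0.002,-0.002,-0.006,0,0.004,-0.003,-0.006,0,0.006,-0.005,-0.006,0,0.006,-0.005,-0.006,0,0.006,-0.005,-0.003,0,0.006,-0.005,0,0,0.006,-0.005,0,0,0.006,-0.005,0,0],
)

```text
clock: 39.05
ee_pos: [0.3835, 0.2553, 0.1026]
ee_rot: [0.0, 0.601, 0.799, 0.0]
contact_force: [-0.1, 0.8, -0.9]
opening: 0.554
grip_force: 24.8
```

play_rows(
  increments=[0,0,0,0,0,0,0,0,0,0,0,0,0,0,0,0,0,0,0,0,0,0,0,0,0,0,0,0],
  gripper=0,
)

```text
clock: 39.63
ee_pos: [0.3831, 0.255, 0.1027]
ee_rot: [-0.0, 0.601, 0.799, 0.0]
contact_force: [0.9, 0.3, 0.7]
opening: 0.987
grip_force: 0.0
```

play_rows(
  increments=[0,0,-0.01,0,0,0,-0.03,0,0,0,-0.06,0,0,0,-0.09,0,0,0,-0.115,0,0,0,-0.13,0],
)

```text
clock: 40.13
ee_pos: [0.3836, 0.2561, 0.2362]
ee_rot: [0.001, 0.601, 0.8, 0.002]
contact_force: [0.8, -0.6, 0.1]
opening: 1.0
grip_force: 0.0
```

play_rows(
  increments=[-0.015,0.002,0,0,-0.04,0.004,0,0,-0.07,0.005,0,0,-0.1,0.006,0,0,-0.135,0.007,0,0,-0.17,0.008,0,0,-0.205,0.008,0,0,-0.24,0.008,0,0,-0.275,0.008,0,0,-0.31,0.008,0,0],
)

```text
clock: 40.97
ee_pos: [0.4771, -0.0421, 0.2336]
ee_rot: [0.0, 0.601, 0.799, 0.0]
contact_force: [0.1, 0.5, -0.7]
opening: 1.002
grip_force: 0.0
```

play_rows(
  increments=[-0.035,0,0,0,-0.07,0,0,0,-0.105,0,0,0,-0.14,0,0,0,-0.17,0,0,0,-0.19,0,0,0,-0.2,0,0,0,-0.2,0,0,0,-0.2,0,0,0,-0.2,0,0,0],
)

```text
clock: 41.8
ee_pos: [0.5326, -0.2301, 0.2331]
ee_rot: [-0.0, 0.599, 0.8, 0.001]
contact_force: [-0.0, 0.6, -0.4]
opening: 1.0
grip_force: 0.0
```

```bash
python3 - <<'E'
from fit import *
s6=shot('scene','s8.png');t=shot('top','t8.png');s=read_state();print(s['clock'],s['ee_pos'].round(4))
T=dict(can=(.386,.2545),tumbler=(.4105,.168),spice=(.435,.0814),jam=(.4595,-.0051))
for n,g in T.items(): fit(n,g,z0=.016)
for n,g in dict(sugar=(.36,.357),pea_tin=(.486,-.118)).items(): fit(n,g)
v=cv2.resize(t[190:280,190:350],None,fx=4,fy=4,interpolation=2)
w=cv2.resize(s6[190:265,220:380],None,fx=4,fy=4,interpolation=2)
for n,g in T.items():
    rb,rt,h=D[n]
    P=np.array([(pix('top',(g[0]+rt*np.cos(q),g[1]+rt*np.sin(q),.016+h))-(190,190)+.5)*4-.5 for q in a])
    cv2.polylines(v,[P.round().astype(int)],True,(255,0,0),1)
cv2.imwrite('pics/v8.png',np.vstack([v[:300],w]))
E
```

```text
41.9 [ 0.5327 -0.2303  0.2332]
can [0.38   0.2542] [('scene', 0.78, array([-0.3, -1.8, -0.1, -0.4])), ('top', 0.56, array([-0. ,  1. ,  3.5,  3.3]))]
tumbler [0.4082 0.1665] [('scene', 0.77, array([ 0.2, -0.3, -1.2, -0.4])), ('top', 0.87, array([-0.5,  0.1, -6.1,  2.7]))]
spice [0.4339 0.0751] [('scene', 0.7, array([-0.1,  0.5,  1.9,  0.6])), ('top', 0.55, array([ 0.3, -0.1, -2.1,  4.2]))]
jam [ 0.4602 -0.0039] [('scene', 0.85, array([ 0.6, -2. ,  1.3, -1. ])), ('top', 0.64, array([-0.9, -0.1,  8.5,  1.6]))]
sugar [0.365  0.3565] [('scene', 0.63, array([ 0. , -0.2,  0.4,  0.7]))]
pea_tin [ 0.4821 -0.1165] [('scene', 0.73, array([-0. , -0. ,  4.6,  1.2])), ('top', 0.61, array([ 0.1, -0. , -3.9,  3.6]))]
```

View pics/v8.png

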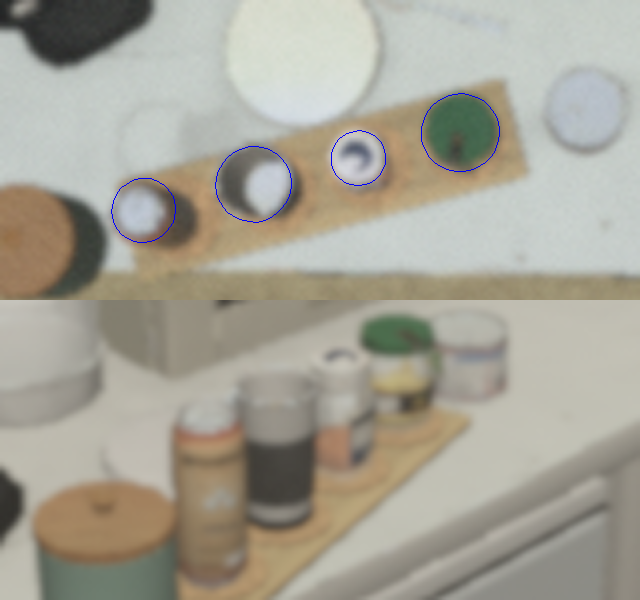

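The four tops sit inside their predicted circles, at (143,210), (254,184), (358,158) and (460,132). In the scene view all four stand upright in the right order, the sugar and the tin are in place, and the gripper is clear. Handing in.

```bash
python3 -c "
from rig import *
print(sign_off())"
```

```text
the job is handed in; nothing more can be done
None
```

I handed the job in at about 42 s: by my last camera check, can, tumbler, spice jar and jam jar stand upright and released on coasters a to d (can next to the sugar canister), each an estimated few millimetres off centre. The canister and tin had not visibly moved, and sign-off returned no verdict.

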